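# Seat the dose carousel on its toothed drive and latch it

## Task

Get the medication dispenser ready for the round: nudge the loose dose carousel round on its spindle, without lifting it off, until its teeth drop into the drive teeth below, then press its hub straight down until it is fully home on the base. Finally swing the red latch over the carousel's rim as far as it goes, and leave the vials standing where they are.

Things in the scene. Friction and masses are not known exactly. Their poses are not given: they have to be found in the camera images.
- dispenser: Fixed base of the dispenser: teal square plinth 180 x 180 mm, 35 mm high. Origin: centre of its underside; z up; x and y square to its sides; at yaw 0 the side with the small black display faces the robot (-x). A white tick at the middle of each side of its top (on its +x, +y, -x, -y axes) shows where the carousel's four vanes must point for the teeth to mesh; any vane at any tick.
- drive (a point): Point on the axis at the plinth's top, 35 mm above the dispenser's origin. Under the carousel there: a spindle 18 mm thick, four drive teeth 9.5 mm high on the plinth's diagonals, and a stiff collar that sinks only under a firm push and stays down. A carousel that is home has its origin at this point.
- carousel: Loose carousel, about 0.25 kg, on the spindle: clear dish of 140 mm diameter with white rim, grey hub of 44 mm diameter in the middle, four blue radial vanes 3 mm thick, 21 to 59 mm from the axis, on its own +x, +y, -x, -y. Origin on its axis at the underside of its four teeth (below the vanes); z up. Above the origin: dish floor 13 mm, rim 22, vane tops 42, hub top 50.
- hub_top (a point): Centre of the hub's flat top, where to press. Start: carousel's teeth stand on the drive teeth, vanes 26 to 45 degrees off the ticks, this point 94.5 mm above the trolley. About 1 N at a vane turns it. Within about 6 degrees of the ticks it falls by itself to about 90 mm and can turn only by the teeth's play; 10 to 13 N straight down then pushes it home, 85 mm, where it stays.
- latch (a joint): Turn of the red latch, rad. 0: open, its arm along the plinth's left side, pointing 18 degrees to the left of the dispenser's +x. Grows clockwise seen from above to its stop at 1.1: closed, arm pointing at the carousel's axis, 2.5 mm above the rim of a carousel that is home. It passes freely over the rim only once the carousel is home. Stays where it is left; about 1 N at the knob turns it.
- latch_pivot (a point): The latch's upright axis at the plinth's near left corner (dispenser frame x = -78, y = +78 mm), at the arm's underside, 59.5 mm above the trolley. The arm is 48 mm long, 12 mm wide and 7 mm thick.
- latch_knob (a point): Centre of the top of the upright red knob on the latch's arm: 12 mm diameter, 38 mm from the pivot, rising from the arm's top (66.5 mm above the trolley) to 99.5 mm above the trolley.
- vial_red: Bystander: small brown vial with a red cap, 21 mm diameter, 48 mm high, standing on the trolley. Origin at the centre of its underside.
- vial_green: Bystander: vial with a green cap, 25 mm diameter, 56 mm high, standing on the trolley. Origin at the centre of its underside.
- vial_white: Bystander: clear vial with a light grey cap, 25 mm diameter, 56 mm high, standing on the trolley. Origin at the centre of its underside.
Not all that is in view belongs to the job. Leave any purple look-alike of the carousel alone.

How it is judged:
On the way:
1. the carousel is meshed and fully home on the base, the latch still open (z of carousel in the frame of dispenser below 0.037 m and angle between carousel's own z axis and vertical below 0.05 rad and value of joint latch below 0.8 rad), for 0.2 s.
At the end, for the whole second after the job is handed in: The carousel is home on the base (origin less than 37 mm above the dispenser's, within 4 mm of its axis, level to 0.05 rad, at rest) and the latch is closed (joint above 0.95 rad) (z of carousel in the frame of dispenser below 0.037 m and horizontal distance between carousel and dispenser below 0.004 m and angle between carousel's own z axis and vertical below 0.05 rad and value of joint latch above 0.95 rad and linear speed of carousel below 0.02 m/s); the robot touches nothing.
It fails at once if the carousel is lifted off its spindle (z of carousel in the frame of dispenser above 0.065 m).
It fails at once if a bystander vial is moved by more than 30 mm or knocked over (distance of any of vial_red, vial_green, vial_white from where it was at the start of the episode above 0.03 m or angle between any of vial_red, vial_green, vial_white's own z axis and vertical above 0.6 rad).
It also fails if it takes over 46 s, if anything falls off the work surface, if the arm or the gripper's body presses on something with over 40 N, if the wrist force passes 120 N, or if a joint passes its speed limit or range.

## Robot

A 6-joint arm with a two-finger parallel gripper is mounted at the origin on a cart in front of the work surface, level with it; the furniture and walls round the work are solid. World frame = base frame: x ahead of the robot, y to its left, z up, the work surface at z = 0. Lengths are in m, angles in rad, forces in N, time in s.
With the tool pointing down it reaches from about 0.325 to 0.75 m from the base axis. Payload 7.6 kg.
Tool frame: the origin (TCP) lies at the very end of the fingers, on their centre line; the grasp point (between the pads) lies 19 mm behind it; z points along the fingers, y is the line along which they close (so a half turn about z gives the same grasp; the last joint's range is limited). The gripper opens to 85 mm and grips with 20 to 120 N. Pads are 22 mm wide; open, the fingers measure 114 mm over their backs; the gripper's body (76 mm by 85 mm) begins 54 mm behind the grasp point. The pads swing forward as they close: fully open they stand 13 mm farther back than shut.
Start: joints at [-1.255, 0.052, 1.401, -0, 1.689, -0.07], TCP at [0.198, -0.486, 0.231] pointing down, gripper open.
Joint ranges: [-2.9, 2.9], [-0.91, 2.17], [0.12, 2.37], [-1.06, 4.2], [0.26, 2.73], [-2.93, 2.93]. Speed limits (rad/s): [2.57, 2.57, 3.01, 3.14, 3.14, 3.14].

## Interface

Orientations are given as a 3x3 rotation matrix whose columns are the frame's x, y, z axes.
In Python, from plant import ctrl gives the robot as it stands.
- The arm moves only by the shell command python3 -m crank 'ROWS' [FORCE]. ROWS is JSON, a list of rows, each an object with "turn": the turn, a rotation vector about the tool's x, y, z in degrees, a list of three; "offset": the shift along the tool's x, y, z in m, a list of three; "gripper": the closure, from 0 (fully open) to 1 (shut). A call has 1 to 12 rows; each row is the pose to reach, as a shift and turn from the pose commanded when the call began, along the tool's axes at that moment; what a row does not reach only later rows make up. A row lasts 1/12 s, in which the tool goes at most 41.7 mm and 7.16 degrees, less where a joint would pass 70% of its speed; a pose out of reach is approached as far as the arm can. A call with a gripper value outside its range is refused whole. The fingers move at their own pace and stop on an object; FORCE is the grip in N (left out, the last holds). Time passes only in rows, so rows that repeat a pose let the fingers close. It gives the time, the measured TCP pose, the force, the opening and the grip force at its end, in the units of the state.
- ctrl.state(): the state, without advancing time (a new reading comes with each control period).
- ctrl.snapshot(name): name is "side" or "top" or "wrist"; returns a dict with "color" (384x512x3 uint8, blue, green, red), "K" (3x3 intrinsics, pixels), "pose" (4x4, takes a point from camera to world coordinates). Camera axes: x right, y up, looking along -z (the intrinsics and any distortion apply to the point x, -y, -z); pixel columns grow to the right and rows downward; lengths in m; the calibration is good to about 2 mm. A picture is of the moment at which its call begins. There is no depth.
- ctrl.job_done(): hands the job in; it is judged then, once.
Trained networks look in the newest picture that a camera, given by its name, has taken for a name from the list of things; names that differ only in an ending like _2 or _b are one class to them, and where a whole thing is asked for, a point or a joint stands for the part that bears it (a point fixed in the world has none). Each returns a list of dicts, best first, with "p" (0 to 1); they miss things now and then, are a little off and sometimes report something else, mostly with a low value. They report only what shows in the picture. A call takes as long as a camera call. They do not tell look-alikes from the thing itself.
- ctrl.search_frame(query, camera): "rect" ([left, top, right, bottom] as shares, 0 to 1, of the picture: columns of its width, rows of its height, round what is visible of it).
- ctrl.trace(query, camera): "pixels" (384x512 bool, what is visible of it) and "rect" ([left, top, right, bottom] as shares, 0 to 1, of the picture: columns of its width, rows of its height, round what is visible of it).
- ctrl.tip_of(query, camera): "at" ([column, row] as shares, 0 to 1, of the picture: columns of its width, rows of its height: a listed point, or the origin of a listed thing).
The state is a dict: "clock": time; "q": joint angles; "joint_vel": joint speeds; "tau": joint torques, N m; "position": TCP position; "ee_rot": TCP orientation; "wrist_force": force on the tool from outside, world axes, zero at the start; "ft_torque": the same for the moment, N m; "grip_width": finger opening in m; "gripper_force": force on a finger pad.
Only numpy, scipy, OpenCV 4.12 (cv2) and the standard library are available. Lean on these libraries where they do the work, as an engineer would, in place of code of your own. Each camera call takes 0.05 s, during which the arm holds its last target. There are 200 camera calls.

## Working session

There is one attempt and no reset: what is moved stays moved. The work goes in short steps, Python scripts to look and compute and a shell command to move; the robot and the scene stay as the last step left them, time stands still between calls to the robot, and variables do not carry over. Pictures are saved under pics/ and viewed, at most 10 in all, crops included, and the job is handed in when it is done.

```bash
ls; mkdir -p pics; cat > h.py <<'E'
import numpy as np, cv2
from plant import ctrl
def ray(s,at):
    u=np.array([at[0]*512,at[1]*384,1.]); d=np.linalg.inv(s["K"])@u; d=d*[1,-1,-1]
    P=s["pose"]; return P[:3,3],P[:3,:3]@d
def onz(s,at,z):
    o,d=ray(s,at); return o+d*(z-o[2])/d[2]
def proj(s,p):
    P=s["pose"]; c=P[:3,:3].T@(np.array(p)-P[:3,3]); c=c*[1,-1,-1]; q=s["K"]@c; return q[:2]/q[2]
E
python3 - <<'E'
from h import *
np.set_printoptions(precision=4,suppress=True)
for c in ["top","side"]:
    s=ctrl.snapshot(c); cv2.imwrite(f"pics/{c}1.png",s["color"]); print(c,s.keys(),s["pose"])
    for n,z in [("dispenser",0),("drive",.035),("carousel",.0445),("hub_top",.0945),("latch_pivot",.0595),("latch_knob",.0995),("vial_red",0),("vial_green",0),("vial_white",0)]:
        for r in ctrl.tip_of(n,c)[:3]: print(n,round(r["p"],2),np.multiply(r["at"],[512,384]),onz(s,r["at"],z))
print(ctrl.state())
E
```

```text
pics
top dict_keys(['color', 'K', 'pose']) [[-0.0266  0.9809 -0.1925  0.2405]
 [-0.9996 -0.0256  0.008  -0.0012]
 [ 0.0029  0.1927  0.9813  1.479 ]
 [ 0.      0.      0.      1.    ]]
dispenser 0.81 [220.0064 194.304 ] [0.5397 0.1215 0.    ]
drive 0.25 [222.0032 189.5808] [0.5503 0.1111 0.035 ]
carousel 0.89 [221.3888 195.9936] [0.5243 0.1128 0.0445]
carousel 0.56 [281.3952 221.4912] [ 0.4247 -0.103   0.0445]
hub_top 0.92 [219.904  188.0832] [0.5431 0.1138 0.0945]
hub_top 0.72 [280.576  221.4912] [ 0.4184 -0.0966  0.0945]
latch_pivot 0.68 [194.7136 210.816 ] [0.4695 0.208  0.0595]
latch_knob 0.39 [191.3856 195.3024] [0.5186 0.214  0.0995]
vial_red 0.6 [166.7072 210.5088] [0.4831 0.3215 0.    ]
vial_green 0.62 [167.5776 190.5024] [0.5596 0.3195 0.    ]
vial_white 0.58 [342.2208 218.6112] [ 0.4353 -0.3337  0.    ]
side dict_keys(['color', 'K', 'pose']) [[-0.9961  0.0432 -0.0769  0.4031]
 [-0.0881 -0.5257  0.8461  0.9661]
 [-0.0038  0.8496  0.5274  0.6817]
 [ 0.      0.      0.      1.    ]]
dispenser 0.81 [232.0896 241.6128] [0.5388 0.1086 0.    ]
drive 0.5 [230.8096 212.3136] [0.5521 
[... 404 characters left out ...]
5604 0.0579 0.    ]
vial_green 0.75 [214.4256 305.8944] [0.5473 0.3313 0.    ]
vial_white 0.57 [279.0912 164.1984] [ 0.4341 -0.3296  0.    ]
{'clock': 1.0, 'q': array([-1.2553,  0.0522,  1.4007,  0.    ,  1.6886, -0.0703]), 'joint_vel': array([-0.0003, -0.0006,  0.0001,  0.0011, -0.0022,  0.0017]), 'tau': array([ -0.0017, -38.1545, -36.0317,  -0.0003,   0.0002,  -0.    ]), 'position': array([ 0.1976, -0.4864,  0.2313]), 'ee_rot': array([[ 0.9265,  0.3763,  0.    ],
       [ 0.3763, -0.9265, -0.    ],
       [-0.    ,  0.    , -1.    ]]), 'wrist_force': array([ 0.6251, -0.8097,  0.5668]), 'ft_torque': array([-0.0002,  0.0212,  0.003 ]), 'gripper_force': 0.0, 'grip_width': 0.08564695544843293}
```

View pics/top1.png

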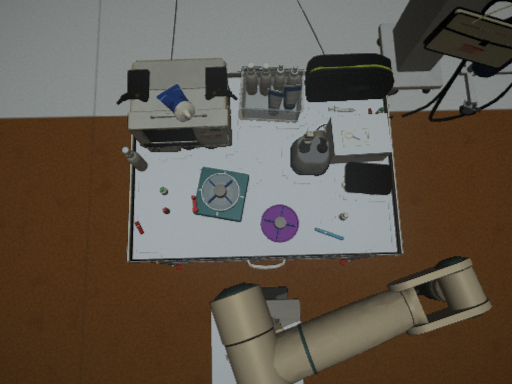

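View pics/side1.png

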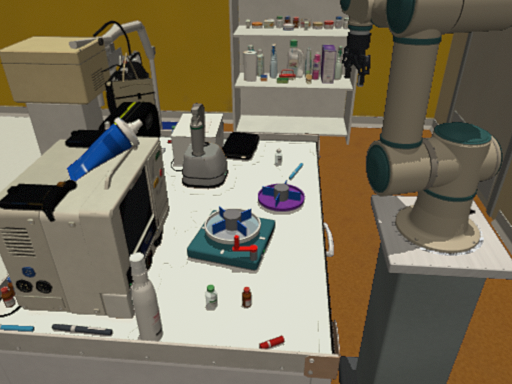

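Top view: the base is at about (222,193) with the latch to its left at (195,205), and the purple look-alike is at (280,222). In the side view the two nearer vials stand in front of the base at (211,297) and (247,298). I'll move above the dispenser with the gripper shut.

```bash
R='{"turn":[0,0,0],"offset":[0.34,-0.30,-0.12],"gripper":1}'; python3 -m crank '[{"turn":[0,0,0],"offset":[0.34,-0.30,-0.12],"gripper":1},{"turn":[0,0,0],"offset":[0.34,-0.30,-0.12],"gripper":1},{"turn":[0,0,0],"offset":[0.34,-0.30,-0.12],"gripper":1},{"turn":[0,0,0],"offset":[0.34,-0.30,-0.12],"gripper":1},{"turn":[0,0,0],"offset":[0.34,-0.30,-0.12],"gripper":1},{"turn":[0,0,0],"offset":[0.34,-0.30,-0.12],"gripper":1},{"turn":[0,0,0],"offset":[0.34,-0.30,-0.12],"gripper":1},{"turn":[0,0,0],"offset":[0.34,-0.30,-0.12],"gripper":1},{"turn":[0,0,0],"offset":[0.34,-0.30,-0.12],"gripper":1},{"turn":[0,0,0],"offset":[0.34,-0.30,-0.12],"gripper":1},{"turn":[0,0,0],"offset":[0.34,-0.30,-0.12],"gripper":1},{"turn":[0,0,0],"offset":[0.34,-0.30,-0.12],"gripper":1}]' 20
```

```text
clock: 2.0
position: [0.4012, -0.0764, 0.3531]
ee_rot: [[0.925, 0.381, 0.003], [0.381, -0.925, 0.0], [0.003, 0.001, -1.0]]
wrist_force: [0.6, -0.4, 0.9]
grip_width: -0.0002
gripper_force: 0.0
```

```bash
python3 -m crank '[{"turn":[0,0,0],"offset":[0.14,-0.136,0],"gripper":1},{"turn":[0,0,0],"offset":[0.14,-0.136,0],"gripper":1},{"turn":[0,0,0],"offset":[0.14,-0.136,0],"gripper":1},{"turn":[0,0,0],"offset":[0.14,-0.136,0],"gripper":1},{"turn":[0,0,0],"offset":[0.14,-0.136,0],"gripper":1},{"turn":[0,0,0],"offset":[0.14,-0.136,0],"gripper":1},{"turn":[0,0,0],"offset":[0.14,-0.136,0],"gripper":1},{"turn":[0,0,0],"offset":[0.14,-0.136,0],"gripper":1}]'
python3 - <<'E'
from h import *
np.set_printoptions(precision=4,suppress=True)
for c in ["wrist"]:
    s=ctrl.snapshot(c); cv2.imwrite(f"pics/{c}1.png",s["color"]); print(c,s["pose"])
    for n,z in [("dispenser",0),("drive",.035),("carousel",.0445),("hub_top",.0945),("latch_pivot",.0595),("latch_knob",.0995)]:
        for r in ctrl.tip_of(n,c)[:3]: print(n,round(r["p"],2),np.multiply(r["at"],[512,384]),onz(s,r["at"],z))
E
```

```text
clock: 2.67
position: [0.4781, 0.0979, 0.3513]
ee_rot: [[0.926, 0.376, -0.0], [0.376, -0.926, -0.0], [-0.0, 0.0, -1.0]]
wrist_force: [-0.2, 0.3, -0.1]
grip_width: -0.0003
gripper_force: 0.0
wrist [[ 0.3763  0.8889  0.2613  0.545 ]
 [-0.9265  0.3609  0.1066  0.1257]
 [ 0.0005 -0.2822  0.9594  0.4935]
 [ 0.      0.      0.      1.    ]]
carousel 0.79 [265.5232 109.7856] [0.537  0.1151 0.0445]
carousel 0.7 [354.2016 225.6   ] [ 0.4309 -0.0735  0.0445]
hub_top 0.82 [364.0832 237.0048] [ 0.4337 -0.0713  0.0945]
latch_pivot 0.82 [183.7056 126.7968] [0.4758 0.2084 0.0595]
latch_pivot 0.52 [124.7232  91.5072] [0.4898 0.2933 0.0595]
latch_knob 0.56 [184.0128  95.808 ] [0.5165 0.2117 0.0995]
```

View pics/wrist1.png

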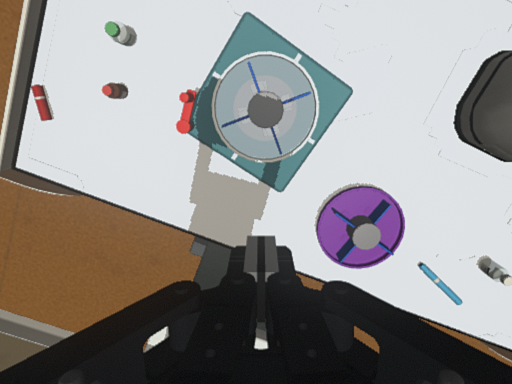

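The view shows the plinth's corners at (248,12), (353,91) and (281,191), and the ticks at (298,57), (310,141), (234,156) and (217,75). The vane ends are at (250,64), (310,93), (280,153) and (222,126), with the hub at (266,109).

```bash
python3 - <<'E'
from h import *
np.set_printoptions(precision=4,suppress=True)
s=ctrl.snapshot("wrist")
f=lambda u,z:onz(s,[u[0]/512,u[1]/384],z)[:2]
ang=lambda v:np.degrees(np.arctan2(v[1],v[0]))
T=[f(u,.035) for u in [(298,57),(310,141),(234,156),(217,75)]]
V=[f(u,.0865) for u in [(250,64),(310,93),(280,153),(222,126)]]
C=[f(u,.035) for u in [(248,12),(353,91),(281,191)]]
c=np.mean(T,0); v=np.mean(V,0); print("tickc",c,"vanec",v,"hub",f((266,109),.0945),"corner c",(C[0]+C[2])/2)
for t in T: print("tick",t,ang(t-c),np.hypot(*(t-c)))
for t in V: print("vane",t,ang(t-v),np.hypot(*(t-v)))
print(C, ang(C[0]-C[1]),ang(C[1]-C[2]))
print("knob",f((187,97),.0995),"pivot",f((184,127),.0595))
cv2.imwrite("pics/w2.png",cv2.resize(s["color"][0:210,160:370],(800,800))[:600])
E
```

```text
tickc [0.538  0.1162] vanec [0.5378 0.1158] hub [0.5392 0.1158] corner c [0.5391 0.1151]
tick [0.6162 0.1003] -11.471963066156615 0.07985220459731725
tick [0.521  0.0393] -102.41626448247358 0.0787198931004182
tick [0.46   0.1325] 168.20970090054186 0.07958955825797014
tick [0.5545 0.1927] 77.77152925209415 0.0782738265688678
vane [0.5797 0.1529] 41.45797587485359 0.056029056070930276
vane [0.5766 0.0731] -47.71984404615796 0.05773659798897101
vane [0.4953 0.0783] -138.50322737149878 0.056623757792733174
vane [0.4993 0.159 ] 131.68984806526174 0.05776946843414188
[array([0.641 , 0.1816]), array([0.6051, 0.013 ]), array([0.4371, 0.0487])] 77.97415355356668 -11.999927995093254
knob [0.5169 0.2078] pivot [0.476  0.2079]
```

View pics/w2.png

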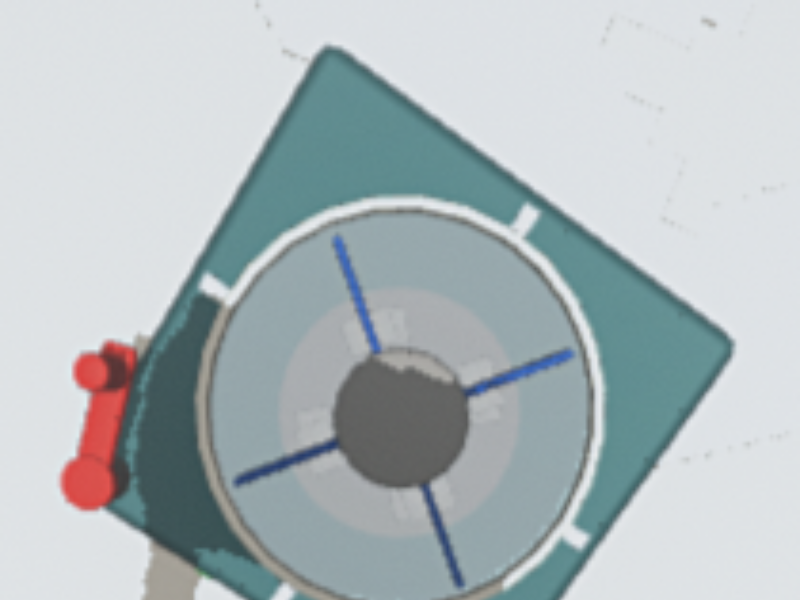

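```bash
python3 -m crank '[{"turn":[0,0,-56],"offset":[-0.014,0.009,0.236],"gripper":1},{"turn":[0,0,-56],"offset":[-0.014,0.009,0.236],"gripper":1},{"turn":[0,0,-56],"offset":[-0.014,0.009,0.236],"gripper":1},{"turn":[0,0,-56],"offset":[-0.014,0.009,0.236],"gripper":1},{"turn":[0,0,-56],"offset":[-0.014,0.009,0.236],"gripper":1},{"turn":[0,0,-56],"offset":[-0.014,0.009,0.236],"gripper":1},{"turn":[0,0,-56],"offset":[-0.014,0.009,0.236],"gripper":1},{"turn":[0,0,-56],"offset":[-0.014,0.009,0.236],"gripper":1},{"turn":[0,0,-56],"offset":[-0.014,0.009,0.236],"gripper":1},{"turn":[0,0,-56],"offset":[-0.014,0.009,0.236],"gripper":1}]'
python3 - <<'E'
from h import *
s=ctrl.snapshot("wrist"); cv2.imwrite("pics/w3.png",s["color"])
E
```

```text
clock: 3.9
position: [0.4688, 0.0844, 0.1156]
ee_rot: [[0.209, 0.978, 0.001], [0.978, -0.209, -0.0], [0.0, 0.001, -1.0]]
wrist_force: [0.2, -0.3, 0.6]
grip_width: 0.0002
gripper_force: 0.0
```

View pics/w3.png

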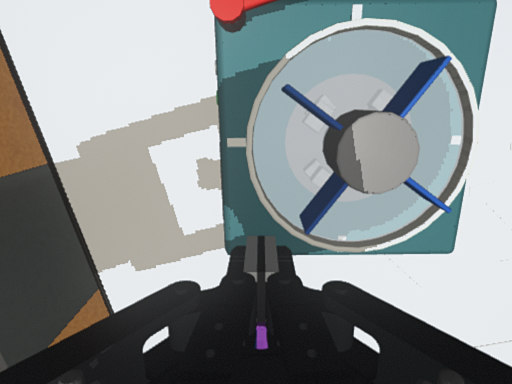

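The shut fingertips are at (262,237), just left of the near-left vane's end at (303,230), and the tool is square to the plinth. I'll lower, then push along tool +y.

```bash
python3 -m crank '[{"turn":[0,0,0],"offset":[0,0,0.030],"gripper":1},{"turn":[0,0,0],"offset":[0,0,0.042],"gripper":1},{"turn":[0,0,0],"offset":[0,0.008,0.042],"gripper":1},{"turn":[0,0,0],"offset":[0,0.014,0.042],"gripper":1},{"turn":[0,0,0],"offset":[0,0.018,0.042],"gripper":1},{"turn":[0,0,0],"offset":[0,0.022,0.042],"gripper":1},{"turn":[0,0,0],"offset":[0,0.026,0.042],"gripper":1},{"turn":[0,0,0],"offset":[0,0.030,0.042],"gripper":1},{"turn":[0,0,0],"offset":[0,0.033,0.042],"gripper":1},{"turn":[0,0,0],"offset":[0,0.036,0.042],"gripper":1},{"turn":[0,0,0],"offset":[0,0.038,0.042],"gripper":1},{"turn":[0,0,0],"offset":[0,0.038,0.042],"gripper":1}]'
python3 - <<'E'
from h import *
s=ctrl.snapshot("wrist"); cv2.imwrite("pics/w4.png",s["color"])
E
```

```text
clock: 4.95
position: [0.5063, 0.0766, 0.0734]
ee_rot: [[0.206, 0.979, 0.001], [0.979, -0.206, -0.0], [0.0, 0.001, -1.0]]
wrist_force: [0.1, -0.1, -0.3]
grip_width: 0.0003
gripper_force: 0.0
```

View pics/w4.png

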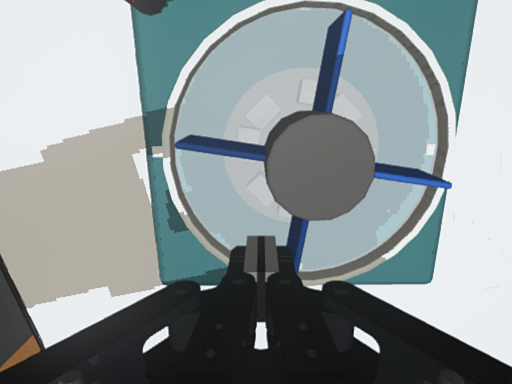

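The near vane now runs from (300,220) to (295,270) and the left one ends at (178,143), so it is about 8–10° short. I'll push on a little.

```bash
python3 -m crank '[{"turn":[0,0,0],"offset":[0,0.002,0],"gripper":1},{"turn":[0,0,0],"offset":[0,0.004,0],"gripper":1},{"turn":[0,0,0],"offset":[0,0.006,0],"gripper":1},{"turn":[0,0,0],"offset":[0,0.007,0],"gripper":1},{"turn":[0,0,0],"offset":[0,0.008,0],"gripper":1},{"turn":[0,0,0],"offset":[0,0.008,0],"gripper":1}]'
python3 - <<'E'
from h import *
s=ctrl.snapshot("wrist"); cv2.imwrite("pics/w5.png",s["color"])
E
```

```text
clock: 5.5
position: [0.5138, 0.075, 0.0733]
ee_rot: [[0.206, 0.979, -0.0], [0.979, -0.206, -0.0], [-0.0, 0.0, -1.0]]
wrist_force: [0.2, 0.9, 0.3]
grip_width: -0.0002
gripper_force: 0.0
```

View pics/w5.png

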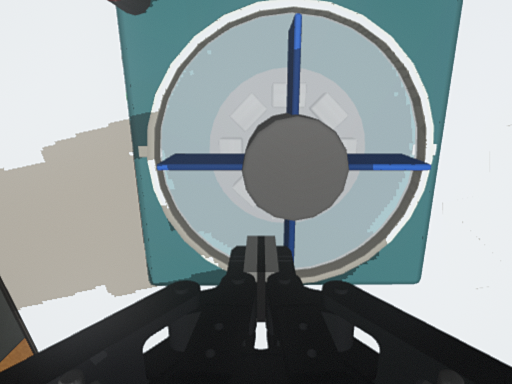

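The vanes now line up with the ticks: up (297,15), left (158,165), right (430,165). I'll back off, rise and go over the hub.

```bash
python3 -m crank '[{"turn":[0,0,0],"offset":[0,-0.004,0],"gripper":1},{"turn":[0,0,0],"offset":[0,-0.004,-0.036],"gripper":1},{"turn":[0,0,0],"offset":[0.030,0.012,-0.036],"gripper":1},{"turn":[0,0,0],"offset":[0.045,0.016,-0.036],"gripper":1},{"turn":[0,0,0],"offset":[0.045,0.016,-0.022],"gripper":1},{"turn":[0,0,0],"offset":[0.045,0.016,-0.020],"gripper":1},{"turn":[0,0,0],"offset":[0.045,0.016,-0.020],"gripper":1}]'
python3 - <<'E'
from h import *
np.set_printoptions(precision=4,suppress=True)
for c in ("top","side"):
    s=ctrl.snapshot(c)
    for n in ("carousel","hub_top","latch_knob"):
        for r in ctrl.tip_of(n,c)[:2]: print(c,n,round(r["p"],2),onz(s,r["at"],{"carousel":.04,"hub_top":.09}.get(n,.0995)))
E
```

```text
clock: 6.13
position: [0.5375, 0.1157, 0.092]
ee_rot: [[0.206, 0.979, -0.003], [0.979, -0.206, -0.001], [-0.001, -0.003, -1.0]]
wrist_force: [-0.7, 0.0, 0.5]
grip_width: 0.0004
gripper_force: 0.0
top carousel 0.89 [ 0.4293 -0.0992  0.04  ]
top carousel 0.51 [0.5333 0.112  0.04  ]
top hub_top 0.94 [ 0.4158 -0.0941  0.09  ]
top hub_top 0.72 [0.5456 0.1186 0.09  ]
side carousel 0.83 [0.5401 0.1119 0.04  ]
side carousel 0.64 [ 0.4198 -0.0451  0.04  ]
side hub_top 0.88 [ 0.4233 -0.0335  0.09  ]
side hub_top 0.83 [0.5306 0.1195 0.09  ]
side latch_knob 0.75 [0.5185 0.2203 0.0995]
```

At z = 0.092 there's no contact, so the carousel has meshed and dropped. Pressing now.

```bash
python3 -m crank '[{"turn":[0,0,0],"offset":[0,0,0.002],"gripper":1},{"turn":[0,0,0],"offset":[0,0,0.003],"gripper":1},{"turn":[0,0,0],"offset":[0,0,0.004],"gripper":1},{"turn":[0,0,0],"offset":[0,0,0.005],"gripper":1},{"turn":[0,0,0],"offset":[0,0,0.006],"gripper":1},{"turn":[0,0,0],"offset":[0,0,0.007],"gripper":1},{"turn":[0,0,0],"offset":[0,0,0.0075],"gripper":1},{"turn":[0,0,0],"offset":[0,0,0.0075],"gripper":1}]'
```

```text
clock: 7.2
position: [0.5388, 0.1158, 0.087]
ee_rot: [[0.206, 0.979, 0.001], [0.979, -0.206, -0.0], [0.0, 0.001, -1.0]]
wrist_force: [-3.1, -0.7, 7.3]
grip_width: -0.0
gripper_force: 3.8
```

```bash
python3 -m crank '[{"turn":[0,0,0],"offset":[0,0,0.001],"gripper":1},{"turn":[0,0,0],"offset":[0,0,0.002],"gripper":1},{"turn":[0,0,0],"offset":[0,0,0.003],"gripper":1},{"turn":[0,0,0],"offset":[0,0,0.003],"gripper":1}]'
```

```text
clock: 7.53
position: [0.5388, 0.1157, 0.085]
ee_rot: [[0.206, 0.979, 0.001], [0.979, -0.206, -0.0], [-0.0, 0.001, -1.0]]
wrist_force: [-8.4, -0.8, 14.3]
grip_width: -0.0002
gripper_force: 7.2
```

```bash
python3 -m crank '[{"turn":[0,0,0],"offset":[0,0,0.001],"gripper":1},{"turn":[0,0,0],"offset":[0,0,0.002],"gripper":1},{"turn":[0,0,0],"offset":[0,0,0.003],"gripper":1},{"turn":[0,0,0],"offset":[0,0,0.003],"gripper":1}]'
```

```text
clock: 7.87
position: [0.5391, 0.1158, 0.0849]
ee_rot: [[0.206, 0.979, 0.002], [0.979, -0.206, -0.0], [0.0, 0.002, -1.0]]
wrist_force: [-15.9, -3.3, 31.1]
grip_width: -0.0001
gripper_force: 15.3
```

The force climbed to 31 N with z fixed at 0.085, so the carousel is home. Next I'll lift and go round behind the latch knob.

```bash
python3 -m crank '[{"turn":[0,0,0],"offset":[0,0,-0.010],"gripper":1},{"turn":[0,0,0],"offset":[0,0,-0.042],"gripper":1},{"turn":[0,0,-7],"offset":[0.035,-0.016,-0.042],"gripper":1},{"turn":[0,0,-14],"offset":[0.070,-0.032,-0.042],"gripper":1},{"turn":[0,0,-18],"offset":[0.100,-0.045,-0.042],"gripper":1},{"turn":[0,0,-18],"offset":[0.117,-0.051,-0.042],"gripper":1},{"turn":[0,0,-18],"offset":[0.117,-0.051,-0.042],"gripper":1},{"turn":[0,0,-18],"offset":[0.117,-0.051,-0.042],"gripper":1}]'
python3 - <<'E'
from h import *
np.set_printoptions(precision=4,suppress=True)
for c in ("top","side","wrist"):
    s=ctrl.snapshot(c); cv2.imwrite(f"pics/{c}6.png",s["color"])
    for n in ("carousel","hub_top","latch_pivot","latch_knob"):
        for r in ctrl.tip_of(n,c)[:2]: print(c,n,round(r["p"],2),onz(s,r["at"],{"carousel":.035,"hub_top":.085,"latch_pivot":.0595}.get(n,.0995)))
s=ctrl.snapshot("side");cv2.imwrite("pics/s6.png",cv2.resize(s["color"][150:320,160:330],(600,600),interpolation=cv2.INTER_CUBIC))
st=ctrl.state();p=st["position"];R=st["ee_rot"]
piv=np.array([.478,.208])
print(p)
for th,d in [(6,19),(-1,16),(-8,16),(-15,16),(-22,16),(-29,16),(-36,15),(-43,15),(-50,15),(-57,14),(-60,14)]:
    t=np.radians(th);u=np.array([np.cos(t),np.sin(t)]);n=np.array([-u[1],u[0]])
    q=np.r_[piv+.038*u+d/1000*n,.078]
    print(th,"turn",6-th,"off",(R.T@(q-p)).round(4))
E
```

```text
clock: 8.53
position: [0.5125, 0.2413, 0.1215]
ee_rot: [[-0.108, 0.994, -0.0], [0.994, 0.108, -0.001], [-0.001, -0.0, -1.0]]
wrist_force: [0.3, -0.9, 0.8]
grip_width: 0.0001
gripper_force: 0.0
top carousel 0.89 [ 0.4238 -0.0986  0.035 ]
top carousel 0.74 [0.5364 0.1167 0.035 ]
top hub_top 0.89 [0.5392 0.1251 0.085 ]
top hub_top 0.66 [ 0.418  -0.1008  0.085 ]
top latch_pivot 0.7 [0.4768 0.208  0.0595]
side carousel 0.62 [0.5422 0.1146 0.035 ]
side carousel 0.56 [ 0.4102 -0.0611  0.035 ]
side hub_top 0.72 [ 0.4266 -0.0437  0.085 ]
side hub_top 0.55 [0.5352 0.1074 0.085 ]
side latch_pivot 0.68 [0.4775 0.1994 0.0595]
side latch_pivot 0.28 [ 0.4347 -0.2137  0.0595]
side latch_knob 0.5 [0.5202 0.2245 0.0995]
wrist carousel 0.69 [0.5371 0.1174 0.035 ]
wrist latch_pivot 0.75 [0.4793 0.2093 0.0595]
[0.5128 0.2408 0.1218]
6 turn 0 off [-0.01   -0.0001  0.0438]
-1 turn 7 off [-0.0177  0.0016  0.0438]
-8 turn 14 off [-0.0227  0.0026  0.0438]
-15 turn 21 off [-0.0277  0.0031  0.0438]
-22 turn 28 off [-0.0327  0.0029  0.0438]
-29 turn 35 off [-0.0377  0.0022  0.0438]
-36 turn 42 off [-0.0433  0.0001  0.0438]
-43 turn 49 off [-0.0478 -0.0019  0.0438]
-50 turn 56 off [-0.0521 -0.0045  0.0438]
-57 turn 63 off [-0.0565 -0.0084  0.0438]
-60 turn 66 off [-0.058  -0.0099  0.0438]
```

View pics/s6.png

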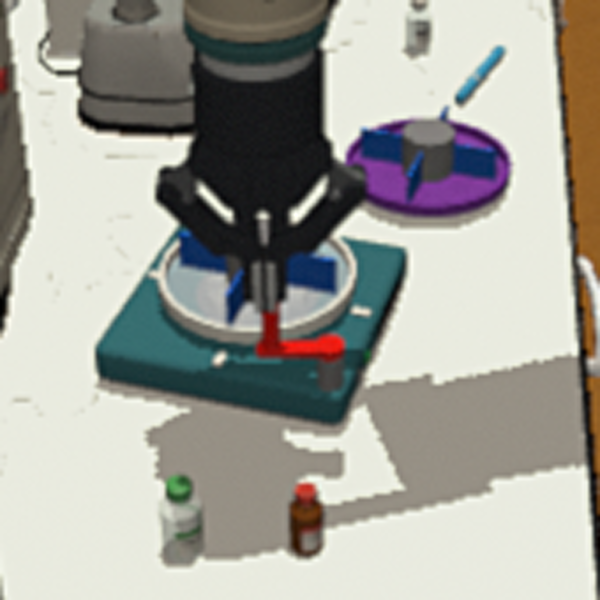

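The latch is open with its knob at about (270,325) in the crop, the fingers are above and just behind it, and the vials haven't moved. I'll lower and sweep the knob through the arc.

```bash
python3 -m crank '[{"turn":[0,0,0],"offset":[0,0,0.040],"gripper":1},{"turn":[0,0,0],"offset":[-0.004,0,0.044],"gripper":1},{"turn":[0,0,0],"offset":[-0.010,0,0.044],"gripper":1},{"turn":[0,0,7],"offset":[-0.018,0.0015,0.044],"gripper":1},{"turn":[0,0,14],"offset":[-0.023,0.0025,0.044],"gripper":1},{"turn":[0,0,21],"offset":[-0.028,0.003,0.044],"gripper":1},{"turn":[0,0,28],"offset":[-0.033,0.003,0.044],"gripper":1},{"turn":[0,0,35],"offset":[-0.038,0.002,0.044],"gripper":1},{"turn":[0,0,42],"offset":[-0.043,0,0.044],"gripper":1},{"turn":[0,0,42],"offset":[-0.043,0,0.044],"gripper":1}]'
python3 - <<'E'
from h import *
np.set_printoptions(precision=4,suppress=True)
st=ctrl.state();p=st["position"];R=st["ee_rot"]
piv=np.array([.478,.208])
for th,d in [(-36,15),(-43,15),(-50,15),(-57,15),(-60,14),(-62,13)]:
    t=np.radians(th);u=np.array([np.cos(t),np.sin(t)]);n=np.array([-u[1],u[0]])
    q=np.r_[piv+.038*u+d/1000*n,.078]
    print(th,"turn",-36-th,"off",(R.T@(q-p)).round(4))
E
```

```text
clock: 10.17
position: [0.5182, 0.1972, 0.0798]
ee_rot: [[0.591, 0.807, 0.002], [0.807, -0.591, 0.0], [0.002, 0.002, -1.0]]
wrist_force: [-0.1, -0.1, -0.7]
grip_width: 0.0001
gripper_force: 0.0
-36 turn 0 off [ 0.0001 -0.0009  0.0018]
-43 turn 7 off [-0.0047  0.0007  0.0018]
-50 turn 14 off [-0.0095  0.0016  0.0018]
-57 turn 21 off [-0.0145  0.002   0.0018]
-60 turn 24 off [-0.0176  0.0016  0.0017]
-62 turn 26 off [-0.0199  0.001   0.0017]
```

```bash
python3 -m crank '[{"turn":[0,0,7],"offset":[-0.005,0.001,0],"gripper":1},{"turn":[0,0,14],"offset":[-0.0095,0.0015,0],"gripper":1},{"turn":[0,0,21],"offset":[-0.0145,0.002,0],"gripper":1},{"turn":[0,0,24],"offset":[-0.0175,0.0015,0],"gripper":1},{"turn":[0,0,26],"offset":[-0.020,0.001,0],"gripper":1},{"turn":[0,0,26],"offset":[-0.021,0.001,0],"gripper":1},{"turn":[0,0,26],"offset":[-0.021,0.001,0],"gripper":1}]'
python3 - <<'E'
from h import *
s=ctrl.snapshot("side");cv2.imwrite("pics/s7.png",cv2.resize(s["color"][150:320,160:330],(600,600),interpolation=cv2.INTER_CUBIC))
E
```

```text
clock: 10.75
position: [0.5111, 0.1838, 0.0804]
ee_rot: [[0.88, 0.475, 0.016], [0.475, -0.88, 0.009], [0.018, -0.0, -1.0]]
wrist_force: [26.3, 17.5, -14.5]
grip_width: 0.0001
gripper_force: 15.3
```

View pics/s7.png

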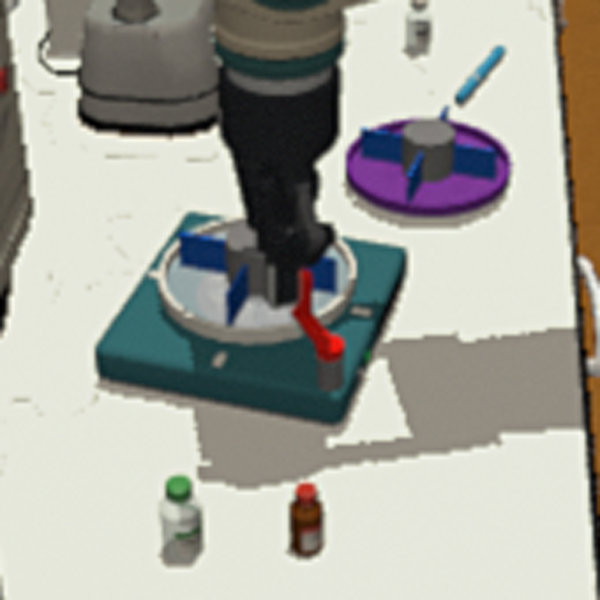

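The arm now lies across the rim, with the fingers stalled on the knob at its computed closed position, so it's at the stop. Backing off and lifting.

```bash
python3 -m crank '[{"turn":[0,0,0],"offset":[0.008,0,0],"gripper":1},{"turn":[0,0,0],"offset":[0.016,0,0],"gripper":1},{"turn":[0,0,0],"offset":[0.016,0,-0.030],"gripper":1},{"turn":[0,0,0],"offset":[0.016,0,-0.070],"gripper":1},{"turn":[0,0,0],"offset":[-0.024,0,-0.110],"gripper":1},{"turn":[0,0,0],"offset":[-0.060,0,-0.130],"gripper":1},{"turn":[0,0,0],"offset":[-0.090,0.02,-0.140],"gripper":1},{"turn":[0,0,0],"offset":[-0.090,0.02,-0.140],"gripper":1},{"turn":[0,0,0],"offset":[-0.090,0.02,-0.140],"gripper":1}]'
python3 - <<'E'
from h import *
s=ctrl.snapshot("wrist");cv2.imwrite("pics/w8.png",s["color"])
E
```

```text
clock: 11.55
position: [0.4359, 0.1193, 0.2206]
ee_rot: [[0.882, 0.471, 0.005], [0.471, -0.882, 0.0], [0.004, 0.002, -1.0]]
wrist_force: [0.1, -0.2, 0.3]
grip_width: -0.0001
gripper_force: 0.0
```

View pics/w8.png

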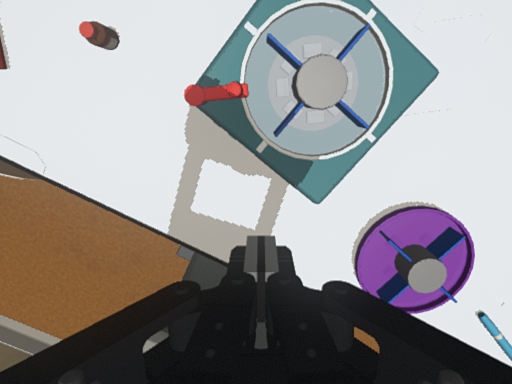

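The latch arm runs from (195,95) to (247,88) and points at the hub (322,82) over the rim. The vanes are on the ticks and nothing is touching, so I'll hand in.

```bash
python3 -c "
from plant import ctrl
print(ctrl.job_done())"
```

```text
the job is handed in; nothing more can be done
None
```

I handed the job in with the carousel meshed and pressed home (hub top at 85 mm), the latch closed against its stop, and the vials undisturbed in the pictures I viewed; the hand-in returned no verdict.

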